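# Mount a burr in the bench collet

### The arm

A 7-joint arm with a two-finger parallel gripper is mounted at the origin on a cart in front of the work surface, level with it; the furniture and walls round the work are solid. World frame = base frame: x ahead of the robot, y to its left, z up, the work surface at z = 0. Lengths are in m, angles in rad, forces in N, time in s.
With the tool pointing down it reaches from about 0.4 to 0.85 m from the base axis. Payload 10.4 kg.
Tool frame: the origin (TCP) lies midway between the tips of the shut fingers; the grasp point (between the pads) lies 19 mm behind it (manip.grasp_offset is the distance from the TCP to the grasp point, in m); z points along the fingers, y is the line along which they close (so a half turn about z gives the same grasp; the last joint's range is limited). The gripper opens to 85 mm and grips with 20 to 120 N. Pads are 22 mm wide; open, the fingers measure 114 mm over their backs; the gripper's body (76 mm by 85 mm) begins 54 mm behind the grasp point. The pads swing forward as they close: fully open they stand 13 mm farther back than shut.
Start: joints at [1.214, 0.332, -0.065, 1.46, 0.022, 1.35, -0.088], TCP at [0.205, -0.591, 0.205] pointing down, gripper open.
Joint ranges: [-2.6, 2.6], [-0.5, 2.12], [-1.47, 1.34], [0.16, 2.42], [-1.27, 4.41], [0.06, 2.06], [-2.6, 2.6]. Speed limits (rad/s): [2.22, 2.22, 2.79, 2.79, 3.14, 3.14, 3.14].

### API

Orientations are given as a unit quaternion [x, y, z, w].
In Python, from workcell import manip, viewer, monitor gives the robot as it stands (manip), with the cameras (viewer) and the readings (monitor).
- The arm moves only by the shell command python3 jog.py 'ROWS' [FORCE]. ROWS is a JSON list of rows, 1 to 20 of them, each written [[rx, ry, rz], [dx, dy, dz], opening]: a rotation vector rx, ry, rz in fractions of the full range, 1 being pi/2 rad, then dx, dy, dz in normalised numbers (1 is 1 m), then the opening from 0.0 (shut) to 1.0 (fully open); each row is the pose to reach, as a shift and turn from the pose commanded when the command began, along the tool's axes at that moment; what a row does not reach only later rows make up. A row lasts 1/8 s, in which the tool goes at most 0.0625 m and 0.188 rad, less where a joint would pass 70% of its speed; a pose out of reach is approached as far as the arm can. The fingers move at their own pace and stop on an object; FORCE is the grip in N (left out, the last holds). Time passes only in rows, so rows that do not move let the fingers close. It prints the time, the measured TCP pose, the force, the opening and the grip force at its end. A shift or turn number past 1, either way, is cut back to 1. Input that does not fit is refused with a message, and nothing moves.
- monitor.get_obs(): the state, without advancing time (a new reading comes with each control period).
- viewer.camera(name): name is "side" or "top" or "wrist"; returns the picture (420x560x3 uint8, blue, green, red); there is no depth.
- viewer.calibration(name): a dict with "fx", "fy", "cx", "cy" (pixels), "k1" (the pictures are not rectified: a ray, as slopes to the right and down, at radius r is drawn at 1 + k1 r^2 times it, then the intrinsics apply), "world_from_camera" (4x4, takes a point from camera to world coordinates); the wrist camera has in their place "tool_from_camera" (4x4, takes a point from camera to tool coordinates, whose origin is the TCP and whose axes are the flange's). Camera axes: x right, y up, looking along -z (the intrinsics and any distortion apply to the point x, -y, -z); pixel columns grow to the right and rows downward; lengths in m; the calibration is good to about 2 mm. A picture is of the moment at which its call begins: read the wrist's pose just before it. calibration takes no time and is no camera call.
- manip.hand_in(): hands the job in; it is judged then, once.
The state is a dict: "clock": time; "joint_pos": joint angles; "joint_velocities": joint speeds; "tau": joint torques, N m; "position": TCP position; "ee_rot": TCP orientation; "ft_force": force on the tool from outside, world axes, zero at the start; "torque": the same for the moment, N m; "grip_width": opening from 0.0 (shut) to 1.0 (fully open); "grasp_force": force on a finger pad.
Only numpy, scipy, OpenCV 4.12 (cv2) and the standard library are available. Lean on these libraries where they do the work, as an engineer would, in place of code of your own. Each camera call takes 0.05 s, during which the arm holds its last target. There are 200 camera calls.

### The job

Take the burr with the cylindrical head out of the wooden rack, set its shank fully home in the upright bench collet and let go of it. Then turn the knurled nut clockwise until you feel the collet grip the shank, nipping it up firmly but gently without overtightening, and leave the other burrs and the loupe where they are.

Things in the scene. Friction and masses are not known exactly. Their poses are not given: they have to be found in the camera images.
- burr_cylinder: the burr to mount: steel, straight round 10 mm shank 52 mm long with a 3 mm chamfered foot, above it a fluted cylindrical head 16 mm in diameter and 26 mm long (78 mm overall, about 60 g). Origin at the centre of the shank's lower end, z up along the shank. It stands upright, shank down, in any of the rack's three holes
- burr_head (a point): a point on the axis of the cylindrical burr, 70 mm above its lower end and 8 mm below the top of its head: a good height for the finger grip (fingers closing across the rack)
- burr_rack: fixed wooden block 40 x 150 x 35 mm (x, y, z), origin at the centre of its underside; a row of three holes along its y at -48, 0 and +48 mm, 11.5 mm wide and 28 mm deep (hole floor 7 mm above the worktop); a burr stands in each, its head beginning 59 mm above the worktop. A post of the stall stands at the front left corner: swing in from the middle
- collet_stand: the upright bench collet, steel, fixed to the worktop; origin under its centre, axis vertical. Base flange 90 mm in diameter, 12 mm high; sleeve 32 mm in diameter up to 46 mm; on it the knurled nut, 40 mm in diameter, from 46 to 64 mm high, with a round 11.4 mm hole right through, into which the shank goes from above
- bore_floor (a point): centre of the bore's floor, on the collet's axis, 20 mm above the worktop: where the shank's lower end must rest. A burr that is home has 44 mm inside the collet; its head starts 8 mm above the nut and its top is 98 mm above the worktop
- nut_centre (a point): centre of the knurled nut, on the collet's axis, 55 mm above the worktop; does not turn with the nut. The nut can be gripped at any angle from above, over the standing burr, whose top is 43 mm above this point. Clockwise seen from above tightens. The nut's start is not known: the jaws touch the shank after 0.5 to 2.0 rad. Free, it drags with about 0.15 N m and stays where it is left
- collet_jaws (a point): centre of the three hidden jaws, 39 mm above the worktop. Once they touch the shank, the nut's moment rises by about 1.4 N m per rad, pushing back counter-clockwise. A rise of 0.15 to 0.3 N m over the free nut is well gripped, over 0.35 too much. With the tool at rest after a step the drag can show with either sign, so go in equal steps and compare with the free steps before
- burr_ball: another burr, same shank, with a ball head 19 mm in diameter; leave it in the rack. Origin at its lower end
- burr_cone: another burr, same shank, with a cone head 19 mm wide at its base and pointed at the top; leave it in the rack. Origin at its lower end
- loupe: black tapered eye loupe, 33 mm in diameter and 28 mm high, standing loose on the worktop near its front edge; leave it. Origin under its centre

How it is judged:
By the outcome, as a careful person would: the job done as asked, in the order asked, and still so for the second after the job is handed in, with the robot touching nothing.
It also fails if it takes over 67 s, if anything falls off the work surface, if the arm or the gripper's body presses on something with over 40 N, if the wrist force passes 120 N, or if a joint passes its speed limit or range.

## Working session

There is one attempt and no reset: what is moved stays moved. The work goes in short steps, Python scripts to look and compute and a shell command to move; the robot and the scene stay as the last step left them, time stands still between calls to the robot, and variables do not carry over. Pictures are saved under pics/ and viewed, at most 10 in all, crops included, and the job is handed in when it is done.

```bash
ls; mkdir -p pics; python3 - <<'E'
from workcell import manip, viewer, monitor
import cv2,numpy as np
np.set_printoptions(precision=4,suppress=True)
for n in("side","top"):
    cv2.imwrite(f"pics/{n}0.png",viewer.camera(n)); c=viewer.calibration(n); print(n,c)
print(viewer.calibration("wrist")); o=monitor.get_obs(); print({k:o[k] for k in("clock","position","ee_rot","ft_force","torque","grip_width")}, manip.grasp_offset)
E
```

```text
jog.py
pics
workcell.py
side {'fx': 543.5618924561873, 'fy': 543.5618924561873, 'cx': 288.05850090474746, 'cy': 203.12076138180444, 'k1': -0.190508616303085, 'world_from_camera': array([[-0.8813,  0.3007, -0.3645,  0.1734],
       [-0.4723, -0.5347,  0.7008,  0.7245],
       [ 0.0159,  0.7897,  0.6132,  0.6508],
       [ 0.    ,  0.    ,  0.    ,  1.    ]])}
top {'fx': 515.1128406007108, 'fy': 515.1128406007108, 'cx': 272.7842342525682, 'cy': 210.01735124675614, 'k1': 0.06882778835027738, 'world_from_camera': array([[-0.065 ,  0.9665, -0.2483,  0.2625],
       [-0.9979, -0.0619,  0.02  ,  0.1337],
       [ 0.0039,  0.249 ,  0.9685,  1.0653],
       [ 0.    ,  0.    ,  0.    ,  1.    ]])}
{'fx': 324.35557666243443, 'fy': 324.35557666243443, 'cx': 278.79917076174064, 'cy': 206.06312613795535, 'k1': -0.023051231206543888, 'tool_from_camera': array([[-0.0007,  0.9573,  0.2892,  0.0741],
       [ 1.    ,  0.0006,  0.0001,  0.0008],
       [-0.0001,  0.2892, -0.9573, -0.1692],
       [ 0.    ,  0.    ,  0.    ,  1.    ]])}
{'clock': 0.1, 'position': array([ 0.2046, -0.5902,  0.2047]), 'ee_rot': array([ 0.9861,  0.1661, -0.0001, -0.0006]), 'ft_force': array([-0.2304, -0.0671, -0.8824]), 'torque': array([-0.0147,  0.0231, -0.0253]), 'grip_width': 0.9990343477935106} 0.0187
```

View pics/side0.png

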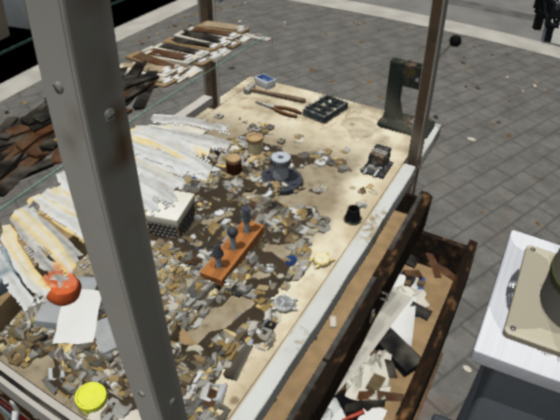

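View pics/top0.png

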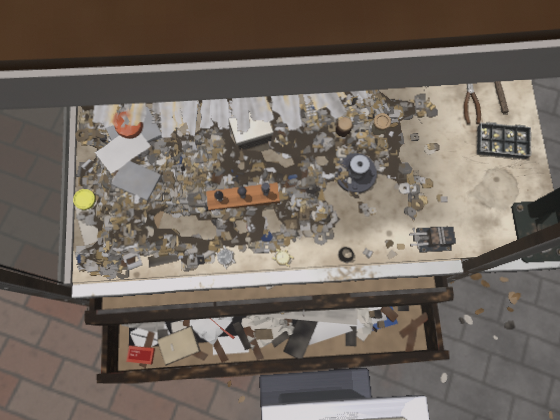

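The side view shows the rack at about (235,253) with burrs at (217,255), (232,236) and (247,217), the collet nut at (281,160) and the loupe at (353,214). The top view shows the rack at (243,195), nut at (360,165) and loupe at (346,254). Next I'll zoom in to identify the heads.

```bash
cat > h.py <<'E'
from workcell import manip, viewer, monitor
import cv2,numpy as np
from scipy.spatial.transform import Rotation as R
np.set_printoptions(precision=4,suppress=True)
def pose():
    o=monitor.get_obs(); T=np.eye(4); T[:3,:3]=R.from_quat(o["ee_rot"]).as_matrix(); T[:3,3]=o["position"]; return T
def ray(n,u,v,T=None):
    c=viewer.calibration(n); k=c["k1"]; M=T@c["tool_from_camera"] if n=="wrist" else c["world_from_camera"]
    d=np.array([(u-c["cx"])/c["fx"],(v-c["cy"])/c["fy"]]); s=d.copy()
    for _ in range(20): s=d/(1+k*(s@s))
    return M[:3,3],M[:3,:3]@np.array([s[0],-s[1],-1])
def onz(n,u,v,z,T=None):
    p,d=ray(n,u,v,T); return p+d*(z-p[2])/d[2]
def two(a,b):
    (p,d),(q,e)=a,b; s=np.linalg.lstsq(np.c_[d,-e],q-p,rcond=None)[0]
    A,B=p+d*s[0],q+e*s[1]; return (A+B)/2,np.linalg.norm(A-B)
E
python3 - <<'E'
from h import *
s=cv2.imread("pics/side0.png");t=cv2.imread("pics/top0.png")
f=lambda i,x,y:cv2.resize(i[y:y+100,x:x+133],(532,400),interpolation=cv2.INTER_CUBIC)
a=np.hstack([cv2.resize(s[190:290,185:285],(400,400),interpolation=2),cv2.resize(t[155:225,195:265+20],(400,311),interpolation=2)[:311].copy() if 0 else cv2.resize(t[145:245,195:295],(400,400),interpolation=2)])
cv2.imwrite("pics/z.png",a)
for z in(.064,): print("nut",onz("side",281,159,z),onz("top",360,164,z))
for u,v in((219,195),(242,190),(266,187)): print("top",onz("top",u,v,.08))
for u,v in((217,252),(232,232),(247,212)): print("side",onz("side",u,v,.08))
print("loupe",onz("top",346,254,.02))
for u,v in((207,198),(279,194),(279,184),(207,190)): print("rack",onz("top",u,v,.035))
E
```

```text
nut [ 0.6011 -0.0641  0.064 ] [ 0.6049 -0.0717  0.064 ]
top [0.5526 0.2181 0.08  ]
top [0.5601 0.172  0.08  ]
top [0.5633 0.1238 0.08  ]
side [0.55   0.2337 0.08  ]
side [0.5553 0.1828 0.08  ]
side [0.5612 0.1273 0.08  ]
loupe [ 0.428  -0.0314  0.02  ]
rack [0.561 0.247 0.035]
rack [0.5601 0.0973 0.035 ]
rack [0.5818 0.0958 0.035 ]
rack [0.5783 0.2464 0.035 ]
```

View pics/z.png

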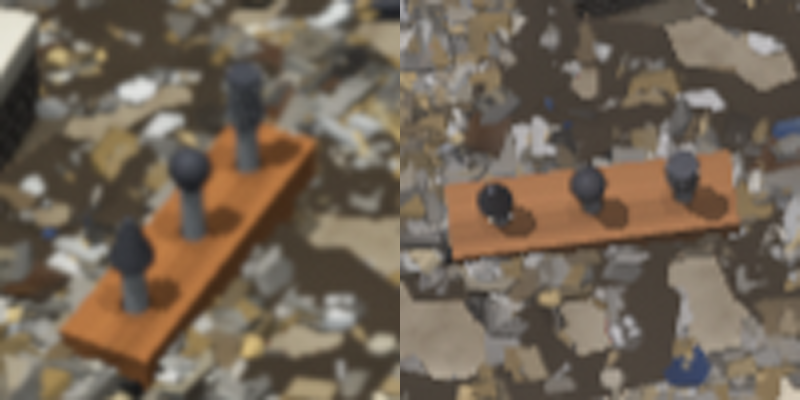

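The zoom shows the cylinder head in the right-hand hole of the top view, top at about (266,185) and side (246,207). The ball is in the middle and the cone is on the left. Before moving I need the exact positions and the post on the right.

```bash
python3 - <<'E'
from h import *
s=cv2.imread("pics/side0.png");t=cv2.imread("pics/top0.png")
m=cv2.inRange(cv2.cvtColor(t,cv2.COLOR_BGR2HSV)[170:215,195:290],(5,120,90),(20,255,255))
c=max(cv2.findContours(m,0,1)[0],key=cv2.contourArea); b=cv2.boxPoints(cv2.minAreaRect(c))+[195,170]
P=np.array([onz("top",u,v,.035) for u,v in b]); print(P)
print("cyl",two(ray("side",245.75,207.5),ray("top",266,185)),onz("side",247,232,.035),onz("top",266,195,.035))
print("nut",two(ray("side",281,159),ray("top",360,164)))
a=np.hstack([cv2.resize(s[0:240,340:540],(400,480)),cv2.resize(t[180:380,360:560],(400,400))[:400] if 0 else cv2.resize(t[140:380,360:560],(400,480))])
cv2.imwrite("pics/post.png",a)
E
```

```text
[[0.5756 0.2489 0.035 ]
 [0.5851 0.1001 0.035 ]
 [0.5451 0.0981 0.035 ]
 [0.536  0.2456 0.035 ]]
cyl (array([0.5658, 0.1236, 0.0853]), np.float64(9.439185694798093e-05)) [0.5628 0.1273 0.035 ] [0.5597 0.1245 0.035 ]
nut (array([ 0.6067, -0.0733,  0.0572]), np.float64(0.0010995291888892171))
```

View pics/post.png

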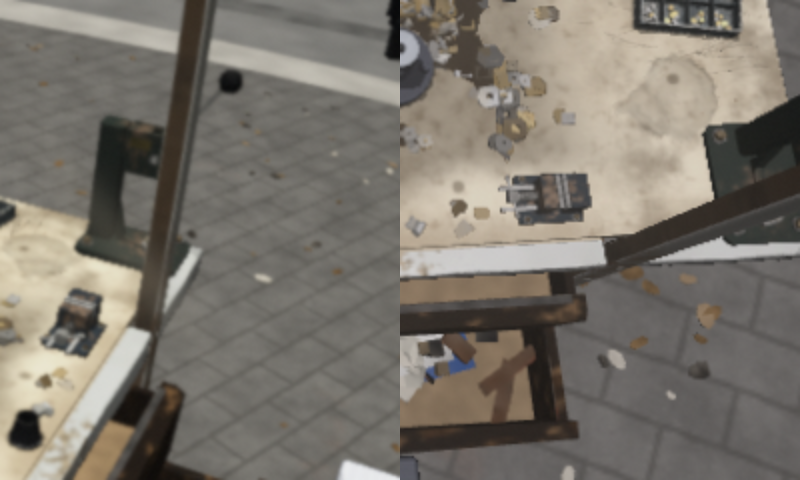

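The right-front post's foot is at top pixel (467,267), roughly world (0.40,-0.29). I'll retract along the front, pass the post at short radius, then go in.

```bash
python3 -c "
from h import *
print('post',onz('top',467,267,0))"
python3 jog.py '[[[0,0,0],[0.03,-0.11,0],1],[[0,0,0],[0.061,-0.223,0],1],[[0,0,0],[0.061,-0.223,0],1],[[0,0,0],[0.061,-0.223,0],1],[[0,0,0],[0.061,-0.223,0],1],[[0,0,0],[0.061,-0.223,0],1]]'
```

```text
post [ 0.3891 -0.2794  0.    ]
clock: 0.85
position: [0.1893, -0.3603, 0.2055]
ee_rot: [0.986, 0.166, 0.0, 0.0]
ft_force: [-0.9, -0.3, 0.7]
grip_width: 0.997
grasp_force: 0.0
```

Careful with the scale: turns go in shares of pi/2 rad. That gives: -1.3 rad / 1.5708 = -0.8276.

```bash
python3 jog.py '[[[0,0,-0.1146],[0,0,0],1],[[0,0,-0.2292],[0,0,0],1],[[0,0,-0.3438],[0,0,0],1],[[0,0,-0.4584],[0,0,0],1],[[0,0,-0.573],[0,0,0],1],[[0,0,-0.6875],[0,0,0],1],[[0,0,-0.7639],[0,0,0],1],[[0,0,-0.8276],[0,0,0],1],[[0,0,-0.8276],[0.062,-0.048,0],1],[[0,0,-0.8276],[0.123,-0.095,0],1],[[0,0,-0.8276],[0.185,-0.142,0],1],[[0,0,-0.8276],[0.246,-0.19,0],1],[[0,0,-0.8276],[0.246,-0.19,0],1],[[0,0,-0.8276],[0.246,-0.19,0],1]]'; python3 -c "
from h import *
print(monitor.get_obs()['joint_pos'])"
```

```text
clock: 2.6
position: [0.3619, -0.0967, 0.2056]
ee_rot: [0.682, 0.731, 0.001, -0.0]
ft_force: [-0.2, -0.1, -0.1]
grip_width: 1.002
grasp_force: 0.0
[ 0.791  -0.232  -0.552   2.0249 -0.1262  1.3168  0.3521]
```

```bash
python3 jog.py '[[[0,0,0],[0.03,0.05,0],1],[[0,0,0],[0.06,0.1,0],1],[[0,0,0],[0.09,0.15,0],1],[[0,0,0],[0.11,0.206,0],1],[[0,0,0],[0.11,0.206,0],1],[[0,0,0],[0.11,0.206,0],1]]'; python3 - <<'E'
from h import *
T=pose(); cv2.imwrite("pics/w1.png",viewer.camera("wrist")); np.save("w1.npy",T); print(T)
E
```

```text
clock: 3.35
position: [0.5582, 0.0219, 0.2045]
ee_rot: [0.685, 0.729, -0.0, -0.001]
ft_force: [0.3, 0.1, 0.3]
grip_width: 0.997
grasp_force: 0.0
[[-0.0619  0.9981 -0.0018  0.5582]
 [ 0.9981  0.0619  0.0008  0.0219]
 [ 0.001  -0.0017 -1.      0.2045]
 [ 0.      0.      0.      1.    ]]
```

View pics/w1.png

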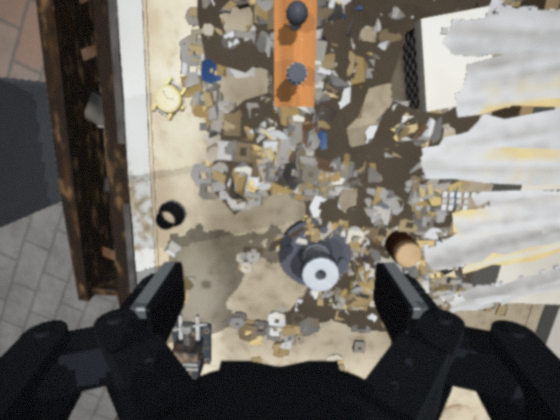

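The wrist view shows the nut top with its hole at (320,274), the cylinder head's top at (297,72) and the ball at (297,12). I'll refine both positions with masks and cross-view rays.

```bash
python3 - <<'E'
from h import *
T=np.load("w1.npy"); w=cv2.imread("pics/w1.png")
# nut hole: dark blob inside bright disc
g=cv2.cvtColor(w,6); r=g[250:300,295:345]; d=(r>120).astype(np.uint8)
cs=cv2.findContours(d,0,1)[0]; c=max(cs,key=cv2.contourArea); (x,y),rad=cv2.minEnclosingCircle(c); e=cv2.fitEllipse(c); print("disc",x+295,y+250,rad,e)
h=cv2.inRange(g[266:283,312:329],0,115); hc=max(cv2.findContours(h,0,1)[0],key=cv2.contourArea); M=cv2.moments(hc); hu,hv=M["m10"]/M["m00"]+312,M["m01"]/M["m00"]+266; print("hole",hu,hv,cv2.contourArea(hc))
for p in((hu,hv),(e[0][0]+295,e[0][1]+250)): print(onz("wrist",*p,.064,T))
# burr: not-orange within rack box
q=cv2.cvtColor(w,40)[55:90,277:315]; k=cv2.inRange(q,(5,120,0),(20,255,255))
b=255-k; print(*["".join("#" if v else "." for v in row) for row in b],sep="\n")
for v in(70,72,74): print(onz("wrist",297,v,.085,T))
print("shank/wrist+top",two(ray("wrist",297,72,T),ray("top",266,185)),two(ray("wrist",hu,hv,T),ray("top",360,164)))
E
```

```text
disc 319.5 285.0 28.218000411987305 ((24.893346786499023, 30.90430450439453), (44.0665397644043, 49.015846252441406), 76.39463806152344)
hole 320.3821138211382 274.0731707317073 41.0
[ 0.6087 -0.0713  0.064 ]
[ 0.6089 -0.0795  0.064 ]
......................................
......................................
......................................
......................................
......................................
.....................................#
...................###...............#
..............#########..#...........#
..............#############..........#
.............##############..........#
............################.........#
..........###################........#
..........####################.......#
..........#####################......#
..........####################.......#
..........####################.......#
.........######################......#
.........#######################.....#
.........#######################.....#
.........######################......#
.........#####################.......#
.........#####################.......#
.........#####################.......#
.........#####################.......#
.........#####################.......#
..........###################........#
..........#################..........#
............###############..........#
............##############...........#
.............#########...............#
.................####................#
.....................................#
.....................................#
.....................................#
.....................................#
[0.5673 0.1263 0.085 ]
[0.5674 0.1247 0.085 ]
[0.5675 0.1232 0.085 ]
shank/wrist+top (array([0.5672, 0.1243, 0.0819]), np.float64(0.001606013493017485)) (array([ 0.6084, -0.0737,  0.0578]), np.float64(0.002923802865506712))
```

```bash
python3 jog.py '[[[0,0,0],[0.03,0.005,0.01],1],[[0,0,0],[0.06,0.01,0.02],1],[[0,0,0],[0.09,0.015,0.04],1],[[0,0,0],[0.102,0.015,0.054],1],[[0,0,0],[0.102,0.015,0.054],1],[[0,0,0],[0.102,0.015,0.054],1]]'; python3 - <<'E'
from h import *
T=pose(); w=viewer.camera("wrist"); cv2.imwrite("pics/w2.png",w); np.save("w2.npy",T); print(T)
E
```

```text
clock: 4.15
position: [0.5673, 0.124, 0.1522]
ee_rot: [0.685, 0.728, 0.0, 0.001]
ft_force: [0.1, -0.7, 0.5]
grip_width: 1.001
grasp_force: 0.0
[[-0.0609  0.9981  0.0012  0.5673]
 [ 0.9981  0.0609 -0.001   0.124 ]
 [-0.0011  0.0011 -1.      0.1522]
 [ 0.      0.      0.      1.    ]]
```

View pics/w2.png

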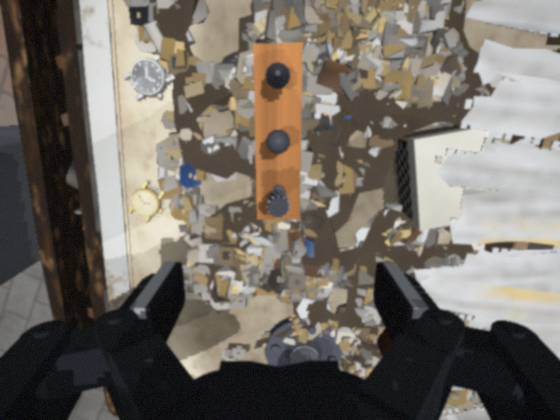

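The burr sits between the fingers at (277,200), with its top face near (277,207). The rack is parallel to the tool.

```bash
python3 - <<'E'
from h import *
T=np.load("w2.npy"); w=cv2.imread("pics/w2.png")
k=cv2.inRange(cv2.cvtColor(w,40)[180:222,262:294],(5,110,60),(20,255,255)); print(*["".join("." if v else "#" for v in r) for r in k],sep="\n")
g=cv2.cvtColor(w,6)[180:222:2,262:294:2]; print(g)
for v in(204,206,208,210): print(v,onz("wrist",277,v,.085,T))
P=np.array([onz("wrist",u,v,.035,T) for u,v in((257,220),(299,220),(254,43),(302,43))]); print(P)
for p in((.567,.1245,.085),(.567,.1245,.059),(.567,.1245,.035)):
    c=viewer.calibration("wrist"); q=np.linalg.inv(T@c["tool_from_camera"])@[*p,1]; a=q[:2]/-q[2]*[1,-1]; a=a*(1+c["k1"]*a@a); print("proj",a*c["fx"]+[c["cx"],c["cy"]])
E
```

```text
................................
................................
................................
................................
................................
..............#####.............
............#########...........
...........###########..........
..........#############.........
..........#############.........
..........#############.........
..........#############.........
.........###############........
........#################.......
.......###################......
......####################......
......####################......
......#####################.....
......#####################.....
.....#######################....
.....#######################....
.....#######################....
.....#######################....
.....#######################....
.....#######################....
....########################....
....########################....
....########################....
.....#######################....
.....######################.....
.....######################.....
.....######################.....
.....######################.....
......#####
[... 1273 characters left out ...]
  79 108 130 131]
 [ 75  72  73  85  82  79  79  76  81  76  79  79  84 112 129 131]
 [ 89  73  79 101  85  81  77  76  75  76  81  80 105 131 132 132]
 [117  98  99 101  95  84  81  78  78  79  85  99 121 132 130 130]
 [128 123 121 116 117 107 101  98  93  93 113 131 129 131 130 132]
 [123 124 123 121 124 122 124 128 131 128 131 131 127 129 131 138]
 [103 126 132 137 138 136 140 136 140 142 139 128 122 130 133 150]]
204 [0.5663 0.127  0.085 ]
206 [0.5664 0.1255 0.085 ]
208 [0.5665 0.1239 0.085 ]
210 [0.5666 0.1223 0.085 ]
[[0.5493 0.0955 0.035 ]
 [0.5885 0.0979 0.035 ]
 [0.5406 0.246  0.035 ]
 [0.5792 0.2483 0.035 ]]
proj [277.6586 207.2486]
proj [277.717  198.1353]
proj [277.7622 191.0876]
```

```bash
python3 jog.py '[[[0,0,0],[0,0,0.03],1],[[0,0,0],[0,0,0.06],1],[[0,0,0],[0,0,0.085],1],[[0,0,0],[0,0,0.094],1],[[0,0,0],[0,0,0.094],1],[[0,0,0],[0,0,0.094],0.1],[[0,0,0],[0,0,0.094],0.1],[[0,0,0],[0,0,0.094],0.1],[[0,0,0],[0,0,0.094],0.1],[[0,0,0],[0,0,0.094],0.1],[[0,0,0],[0,0,0.094],0.1],[[0,0,0],[0,0,0.094],0.1],[[0,0,0],[0,0,0.094],0.1]]' 40
```

```text
clock: 5.82
position: [0.567, 0.1259, 0.0577]
ee_rot: [0.684, 0.729, 0.0, 0.0]
ft_force: [0.9, 0.1, 4.3]
grip_width: 0.127
grasp_force: 39.5
```

```bash
python3 jog.py '[[[0,0,0],[0,0,-0.01],0],[[0,0,0],[0,0,-0.03],0],[[0,0,0],[0,0,-0.06],0],[[0,0,0],[0,0,-0.09],0],[[0,0,0],[0,0,-0.1],0],[[0,0,0],[0,0,-0.1],0]]' 60; python3 - <<'E'
from h import *
T=pose(); w=viewer.camera("wrist"); s=viewer.camera("side"); np.save("w3.npy",T); print(T)
cv2.imwrite("pics/s3.png",s)
cv2.imwrite("pics/w3.png",np.hstack([cv2.resize(w[180:420,160:400],(400,400)),cv2.resize(s[150:290,190:330],(400,400))]))
cv2.imwrite("pics/w3f.png",w)
E
```

```text
clock: 6.58
position: [0.567, 0.1257, 0.158]
ee_rot: [0.685, 0.729, 0.0, 0.001]
ft_force: [-1.3, -0.5, -0.5]
grip_width: 0.0
grasp_force: 0.0
[[-0.0628  0.998   0.0012  0.567 ]
 [ 0.998   0.0628 -0.0002  0.1257]
 [-0.0002  0.0012 -1.      0.158 ]
 [ 0.      0.      0.      1.    ]]
```

View pics/w3.png

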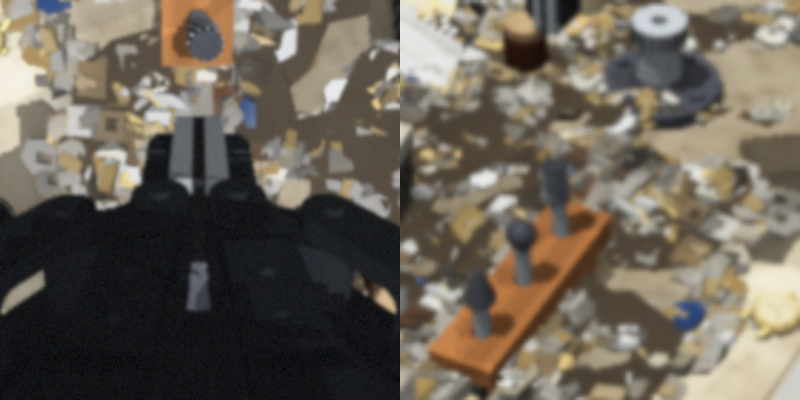

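The grip slipped. The wrist half shows shut, empty fingers (tips at about (280,250)) and the burr still in its hole (top at about (282,204)). The side half shows fingertips at about (241,160). I'll check where the pads really are relative to the TCP.

```bash
cat >> h.py <<'E'
def proj(n,p,T=None):
    c=viewer.calibration(n); M=T@c["tool_from_camera"] if n=="wrist" else c["world_from_camera"]
    q=np.linalg.inv(M)@[*p,1]; a=q[:2]/-q[2]*[1,-1]; a=a*(1+c["k1"]*a@a); return a*c["fx"]+[c["cx"],c["cy"]]
E
python3 - <<'E'
from h import *
T=np.load("w3.npy"); s=cv2.imread("pics/s3.png"); 
print("TCP in side",proj("side",T[:3,3]),"wrist",proj("wrist",T[:3,3],T))
for dx in(-.011,.011): print(dx,[proj("side",(T@[dx,y,0,1])[:3]) for y in(-.01,.01)],proj("wrist",(T@[dx,0,0,1])[:3],T))
print("burr",proj("side",(.567,.1245,.085)),proj("wrist",(.567,.1245,.085),T))
w=cv2.imread("pics/w3f.png")
cv2.imwrite("pics/z4.png",np.hstack([cv2.resize(s[100:240,190:330],(560,560)),cv2.resize(w[190:330,250:310],(240,560))]))
E
```

```text
TCP in side [242.9199 172.1655] wrist [277.8532 243.1793]
-0.011 [array([251.6752, 170.1992]), array([240.7143, 167.1522])] [277.8822 260.8523]
0.011 [array([245.1863, 177.3142]), array([234.0804, 174.155 ])] [277.8232 224.8647]
burr [244.8232 207.6934] [277.8188 207.29  ]
```

View pics/z4.png

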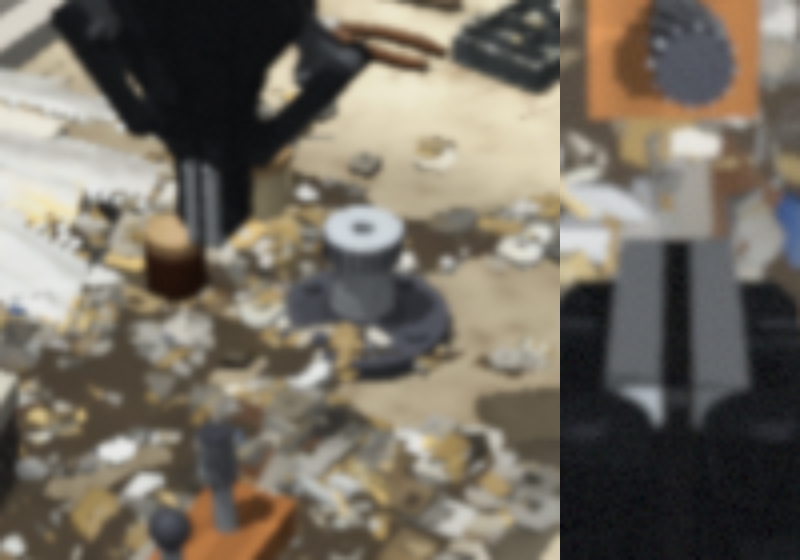

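The side view shows the front lower edge of the shut pads at about (240.2,160.3), and the wrist view shows it at (280,250). Both are higher than the TCP projects, so I'll triangulate it.

```bash
python3 - <<'E'
from h import *
T=np.load("w3.npy")
p,e=two(ray("side",240.2,160.3),ray("wrist",279.7,250,T)); print(p,e,"in tool",np.linalg.inv(T)@[*p,1])
o=monitor.get_obs(); print(o["grip_width"],o["position"],o["joint_pos"])
# side view of burr now, compare to start
a=cv2.imread("pics/side0.png")[195:240,225:270].astype(int);b=cv2.imread("pics/s3.png")[195:240,225:270].astype(int); print("burr change",abs(a-b).mean())
E
```

```text
[0.567  0.1332 0.1847] 0.0013121786443032368 in tool [ 0.0075  0.0005 -0.0266  1.    ]
-0.0026951855106372266 [0.5663 0.1254 0.1565] [ 0.3698  0.38   -0.8258  1.6142  0.2888  1.2762 -0.4426]
burr change 8.666337448559672
```

The visible pad tips lie about 27 mm behind the reported TCP, so the first grip only caught the top edge of the head. I'll go deeper, to TCP z ≈ 0.042. That is safe under either reading: the tips end up 7 to 34 mm above the rack.

```bash
python3 jog.py '[[[0,0,0],[0,0,0],1],[[0,0,0],[0,0,0],1],[[0,0,0],[0,0,0],1],[[0,0,0],[0,0,0],1],[[0,0,0],[0,0,0],1],[[0,0,0],[0,0,0],1],[[0,0,0],[0,0,0.03],1],[[0,0,0],[0,0,0.06],1],[[0,0,0],[0,0,0.09],1],[[0,0,0],[0,0,0.106],1],[[0,0,0],[0,0,0.116],1],[[0,0,0],[0,0,0.116],1],[[0,0,0],[0,0,0.116],1]]' 40
python3 - <<'E'
from h import *
cv2.imwrite("pics/s5.png",viewer.camera("side"))
E
python3 jog.py '[[[0,0,0],[0,0,0],0],[[0,0,0],[0,0,0],0],[[0,0,0],[0,0,0],0],[[0,0,0],[0,0,0],0],[[0,0,0],[0,0,0],0],[[0,0,0],[0,0,0],0],[[0,0,0],[0,0,0],0],[[0,0,0],[0,0,0],0],[[0,0,0],[0,0,0],0]]'
```

```text
clock: 8.3
position: [0.5674, 0.126, 0.0424]
ee_rot: [0.684, 0.729, 0.001, 0.0]
ft_force: [0.6, -0.2, 0.2]
grip_width: 1.001
grasp_force: 0.0
clock: 9.48
position: [0.5668, 0.1258, 0.0415]
ee_rot: [0.684, 0.729, 0.0, 0.0]
ft_force: [-0.3, -0.4, 3.0]
grip_width: 0.166
grasp_force: 39.0
```

```bash
python3 jog.py '[[[0,0,0],[0,0,0],0],[[0,0,0],[0,0,-0.005],0],[[0,0,0],[0,0,-0.01],0],[[0,0,0],[0,0,-0.015],0],[[0,0,0],[0,0,-0.015],0]]' 60
```

```text
clock: 10.1
position: [0.567, 0.1258, 0.0569]
ee_rot: [0.685, 0.729, 0.0, 0.0]
ft_force: [0.3, 0.9, -0.2]
grip_width: 0.161
grasp_force: 58.5
```

```bash
python3 jog.py '[[[0,0,0],[0,0,-0.02],0],[[0,0,0],[0,0,-0.04],0],[[0,0,0],[0,0,-0.06],0],[[0,0,0],[0,0,-0.08],0],[[0,0,0],[0,0,-0.08],0],[[0,0,0],[0,0,-0.08],0]]'
python3 - <<'E'
from h import *
T=pose(); w=viewer.camera("wrist"); s=viewer.camera("side"); np.save("w6.npy",T); print(T, monitor.get_obs()["grip_width"])
cv2.imwrite("pics/s6.png",s);cv2.imwrite("pics/w6f.png",w)
a=cv2.resize(s[90:230,190:330],(560,560),interpolation=2); b=cv2.resize(w[180:320,250:310],(240,560),interpolation=2)
cv2.imwrite("pics/z6.png",np.hstack([a,b]))
print("burr foot nominal in side",proj("side",(.567,.1255,.102)),"wrist",proj("wrist",(.567,.1255,.102),T))
E
```

```text
clock: 10.85
position: [0.5665, 0.1255, 0.1359]
ee_rot: [0.685, 0.729, -0.0, -0.0]
ft_force: [-0.4, 0.2, -0.5]
grip_width: 0.16
grasp_force: 58.9
[[-0.0628  0.998  -0.0006  0.5665]
 [ 0.998   0.0628 -0.0004  0.1255]
 [-0.0003 -0.0006 -1.      0.1359]
 [ 0.      0.      0.      1.    ]] 0.15826823731226233
burr foot nominal in side [244.1676 199.9721] wrist [278.7973 222.8832]
```

View pics/z6.png

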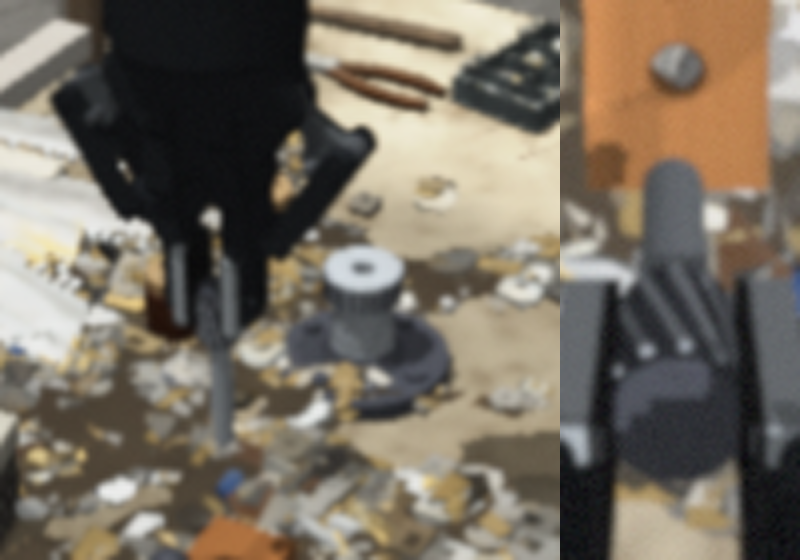

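The burr is held with its head between the pads. The foot is at side (246.2,201.2) and wrist (278.7,~224), and the head's top face is at wrist (279.5,285). I'll check its position and tilt in the tool frame, and re-measure the nut.

```bash
python3 - <<'E'
from h import *
T=np.load("w6.npy"); I=np.linalg.inv(T)
p,e=two(ray("side",246.2,200.5),ray("wrist",278.7,224,T)); print("foot",p,e,(I@[*p,1])[:3])
for v in (222,224,226): print(v,(I@[*onz("wrist",278.7,v,.102,T),1])[:3])
for v in (281,285): print("head",(I@[*onz("wrist",279.5,v,.180,T),1])[:3])
# vertical line check in side image
for z in(.102,.12,.14,.154,.18): print(z,proj("side",(*p[:2],z)))
w=cv2.imread("pics/w6f.png"); 
g=cv2.cvtColor(w,6)[216:246:2,264:294]; print(g)
s=cv2.cvtColor(cv2.imread("pics/s6.png"),6); print(s[174:206:2,236:256])
E
```

```text
foot [0.5662 0.1227 0.0988] 0.0023605819904890545 [-0.0028 -0.0004  0.0371]
222 [0.0006 0.0005 0.0339]
224 [-0.0008  0.0005  0.0339]
226 [-0.0022  0.0005  0.0339]
head [ 0.0013  0.0008 -0.0441]
head [-0.0007  0.0008 -0.0441]
0.102 [245.467  199.2032]
0.12 [245.1179 190.4888]
0.14 [244.7251 180.5543]
0.154 [244.447  173.4388]
0.18 [243.9244 159.8627]
[[103 111 127 129 129 132 134 127 128 130 132 140 143 147 145 145 146 143
  143 143 147 144 145 143 146 143 142 143 145 145]
 [ 81  88 100 116 126 129 133 133 129 130 130 131 135 138 135 140 140 139
  140 143 144 145 146 145 146 145 143 144 143 144]
 [ 82  88 102 120 126 131 129 129 127 120 112 111 107 108 108 113 116 121
  127 136 140 145 144 142 142 142 142 141 144 145]
 [ 83  91 110 125 131 129 126 117 101  94  90  91  97 100  99 103 104 106
  105 117 127 136 141 142 140 142 140 140 143 142]
 [ 81  90 114 126 128 127 116  99  86  84  90  92  95  98 102 101 103 105
  103 105 115 125 134 141 142 141 142 139 141 142]
 [109 117 127 131 131 126 110  91  82  85  87  91  95 100 103 102 104 105
  102 102 106 116 130 139 140 140 141 143 143 148
[... 1788 characters left out ...]
  64  67
   74  80]
 [118 121 137 142 126  95  91 104 104  98  88  79  72  67  64  60  72 101
  131 141]
 [153 126  95  80  78  77  91 106 105  98  88  81  84  97 107 119 136 149
  139 113]
 [ 97  89  80  75  75  85 101 111 107 101  91  88 110 145 162 166 166 160
  145 133]
 [ 76  83  98 104 100 104 115 117 108 100  91 101 148 185 187 186 188 184
  173 160]
 [ 93 102 118 126 124 127 127 120 110 101  92  89 112 142 155 154 153 154
  150 145]
 [103 106 113 120 128 138 143 136 120 103  99 109 119 113 106 112 127 141
  146 141]
 [ 73  82  96 106 115 123 134 137 128 123 127 132 130 116 100  86  82  85
   90 103]
 [ 68  83 106 119 112  94  90 101 101  94  89  85  78  76  77  78  79  80
   83  94]]
```

```bash
python3 jog.py '[[[0,0,0],[-0.04,0.005,0],0],[[0,0,0],[-0.08,0.01,0],0],[[0,0,0],[-0.12,0.018,0],0],[[0,0,0],[-0.16,0.024,0],0],[[0,0,0],[-0.19,0.0295,0],0],[[0,0,0],[-0.199,0.0295,0],0],[[0,0,0],[-0.199,0.0295,0],0],[[0,0,0],[-0.199,0.0295,0],0]]'
python3 - <<'E'
from h import *
T=pose(); w=viewer.camera("wrist"); s=viewer.camera("side"); np.save("w7.npy",T); print(T, monitor.get_obs()["grip_width"])
cv2.imwrite("pics/s7.png",s);cv2.imwrite("pics/w7f.png",w)
print("nut top c",proj("wrist",(T@[0,0,T[2,3]-.064,1])[:3],T))
g=cv2.cvtColor(w,6); print(g[180:232:2,244:316:2])
E
```

```text
clock: 11.95
position: [0.6085, -0.0691, 0.1364]
ee_rot: [0.684, 0.73, 0.0, -0.0]
ft_force: [-0.9, -0.3, -0.3]
grip_width: 0.161
grasp_force: 58.9
[[-0.0651  0.9979 -0.0001  0.6085]
 [ 0.9979  0.0651  0.0006 -0.0691]
 [ 0.0006 -0.0001 -1.      0.1364]
 [ 0.      0.      0.      1.    ]] 0.15976228167354947
nut top c [278.077  206.0639]
[[ 77  78  82  86  84  85 100 128 132 105  89  76  90 106 114  96  96  94
  107 101 111 113  98  81  77  76  77  82  86  85  86  87  92  93  90  88]
 [ 81  78  79  82  82  82  82  75  67  66  69  75  89  74  77  65  82  74
   87  71  86  84 105  92  80  76  73  79  93  92  92  91  94  92  92  90]
 [ 86  83  79  84  85  80  76  60  58  57  64  70  78  69  85  96 119 116
  115  98  93  80  83  81  82  71  73  80  91  93  95  96  94  94  94  93]
 [ 86  83  78  84  84  82  68  51  48  49  60  80 113 131 152 169 185 187
  187 182 166 130 110  86  69  65  70  73  85  94  90  94  93  91  94  93]
 [ 84  81  80  83  82  73  53  43  50  67  93 140 171 182 184 189 187 189
  194 198 200 174 179 147 100  78  63  71  83  90  92  93  91  94  92  94]
 [ 82  81  85  84
[... 2412 characters left out ...]
 109 113 116 100  89  92  98
  101 109 161 201 204 202 197 193 189 156 101  92  91  92  93  94 105 106]
 [ 98  85  70  54  57  53  60  89 105 114 114 116 117 105  84  86  92  96
  102 101 124 186 200 200 200 193 168 113  93  93  94  92  92 106 125  96]
 [ 95  85  69  57  53  56  53  54  78 102 113 114 117  98  79  84  94  99
   99 103 111 171 196 199 200 174 126  94  96  90  94  95  97 109 107  84]
 [ 86  90  87  71  63  54  52  57  69  82  96 108 116  96  78  85  94  96
  100 101 107 168 193 181 158 119  97  92  88  90  99 120 111  89  80  79]
 [ 89  91  88  91  84  69  58  53  66  75  79  92 105  94  77  86  92  96
  100 102 101 155 164 126  98  91  94  94  92  98  93  94  86  79  82  77]]
```

```bash
python3 - <<'E'
from h import *
T=np.load("w7.npy")
for fz in(.034,.037):
  for c in(0,-.001,-.002): print(fz,c,[round(proj("wrist",(T@[c+r,0,fz-h,1])[:3],T)[1],1) for r,h in((.005,.003),(.002,0),(.0035,.0015))])
w=cv2.cvtColor(cv2.imread("pics/w7f.png"),6)
d=w[196:222,266:291]; k=cv2.threshold(cv2.GaussianBlur(w,(3,3),0),0,1,0)[1] if 0 else (w>140).astype(np.uint8)
# column profile through axis
print(w[212:228,276:282].mean(1).round())
# nut edge: ellipse fit to disc's left/right/top edges
pts=[]
for r in range(190,214):
    row=w[r,240:320].astype(float); L=np.argmax(row[12:]>115)+12; Rr=79-np.argmax(row[::-1]>140); pts+= [(240+L,r),(240+Rr,r)]
print(cv2.fitEllipse(np.array(pts,np.float32)))
print(onz("wrist",278.3,209.2,.064,T),(np.linalg.inv(T)@[*onz("wrist",278.3,209.2,.064,T),1])[:3])
E
```

```text
0.034 0 [np.float64(217.1), np.float64(219.9), np.float64(218.5)]
0.034 -0.001 [np.float64(218.6), np.float64(221.4), np.float64(220.0)]
0.034 -0.002 [np.float64(220.0), np.float64(222.8), np.float64(221.4)]
0.037 0 [np.float64(215.6), np.float64(218.5), np.float64(217.1)]
0.037 -0.001 [np.float64(217.1), np.float64(219.9), np.float64(218.5)]
0.037 -0.002 [np.float64(218.5), np.float64(221.3), np.float64(219.9)]
[ 94.  95. 100. 115. 145. 174. 180. 158. 124. 105.  98.  98.  97.  98.
  99.  97.]
((277.88555908203125, 209.56495666503906), (48.85298156738281, 50.21305847167969), 152.8224334716797)
[ 0.6088 -0.0716  0.064 ] [-0.0026  0.0002  0.0724]
```

```bash
python3 jog.py '[[[0,0,0],[-0.0012,0,0.01],0],[[0,0,0],[-0.0012,0,0.025],0],[[0,0,0],[-0.0012,0,0.034],0],[[0,0,0],[-0.0012,0,0.037],0],[[0,0,0],[-0.0012,0,0.04],0],[[0,0,0],[-0.0012,0,0.043],0],[[0,0,0],[-0.0012,0,0.046],0],[[0,0,0],[-0.0012,0,0.046],0]]'
```

```text
clock: 13.05
position: [0.6087, -0.0721, 0.0902]
ee_rot: [0.684, 0.729, -0.0, -0.0]
ft_force: [1.0, 1.5, -0.9]
grip_width: 0.158
grasp_force: 58.9
```

```bash
python3 jog.py '[[[0,0,0],[0,0,0.006],0],[[0,0,0],[0,0,0.012],0],[[0,0,0],[0,0,0.018],0],[[0,0,0],[0,0,0.024],0],[[0,0,0],[0,0,0.029],0],[[0,0,0],[0,0,0.032],0],[[0,0,0],[0,0,0.034],0],[[0,0,0],[0,0,0.034],0]]'
```

```text
clock: 14.05
position: [0.6087, -0.072, 0.0562]
ee_rot: [0.684, 0.729, -0.0, -0.0]
ft_force: [-0.6, 2.8, -1.6]
grip_width: 0.162
grasp_force: 58.9
```

```bash
python3 jog.py '[[[0,0,0],[0,0,0.001],0],[[0,0,0],[0,0,0.0015],0],[[0,0,0],[0,0,0.002],0],[[0,0,0],[0,0,0.0025],0],[[0,0,0],[0,0,0.003],0],[[0,0,0],[0,0,0.003],0]]'
```

```text
clock: 14.8
position: [0.6091, -0.072, 0.0545]
ee_rot: [0.684, 0.729, 0.0, 0.0]
ft_force: [-5.2, 4.0, 9.5]
grip_width: 0.158
grasp_force: 60.1
```

The shank is home: it met the floor at the predicted height, TCP z 0.0545 with 9.5 N. Now I'll release it.

```bash
python3 jog.py '[[[0,0,0],[0,0,0],0.3],[[0,0,0],[0,0,0],0.6],[[0,0,0],[0,0,0],1],[[0,0,0],[0,0,0],1],[[0,0,0],[0,0,0],1],[[0,0,0],[0,0,0],1],[[0,0,0],[0,0,-0.03],1],[[0,0,0],[0,0,-0.06],1],[[0,0,0],[0,0,-0.09],1],[[0,0,0],[0,0,-0.1],1],[[0,0,0],[0,0,-0.1],1]]'
python3 - <<'E'
from h import *
T=pose(); w=viewer.camera("wrist"); s=viewer.camera("side"); np.save("w8.npy",T); o=monitor.get_obs(); print(T,o["grip_width"],o["joint_pos"],o["torque"])
cv2.imwrite("pics/s8.png",s);cv2.imwrite("pics/w8f.png",w);cv2.imwrite("pics/t8.png",viewer.camera("top"))
print("pred burr top .098: side",proj("side",(.6088,-.0718,.098)),"wrist",proj("wrist",(.6088,-.0718,.098),T),"body bottom",proj("side",(T@[0,0,-.073,1])[:3]))
g=cv2.cvtColor(s,6); a=cv2.resize(s[60:200,210:350],(560,560),interpolation=2); b=cv2.resize(w[150:290,250:310],(240,560),interpolation=2)
cv2.imwrite("pics/z8.png",np.hstack([a,b]))
E
```

```text
clock: 16.18
position: [0.6089, -0.0722, 0.1533]
ee_rot: [0.685, 0.729, 0.0, 0.0]
ft_force: [-0.4, 0.4, -0.4]
grip_width: 1.0
grasp_force: 0.0
[[-0.0629  0.998   0.0005  0.6089]
 [ 0.998   0.0629 -0.0003 -0.0722]
 [-0.0003  0.0005 -1.      0.1533]
 [ 0.      0.      0.      1.    ]] 0.9981423559621679 [ 0.6137  0.4376 -0.7419  1.5341  0.3025  1.2897 -0.1031] [ 0.0074 -0.0161 -0.0076]
pred burr top .098: side [279.5993 141.4315] wrist [277.8908 212.2334] body bottom [280.1827  81.0213]
```

View pics/z8.png

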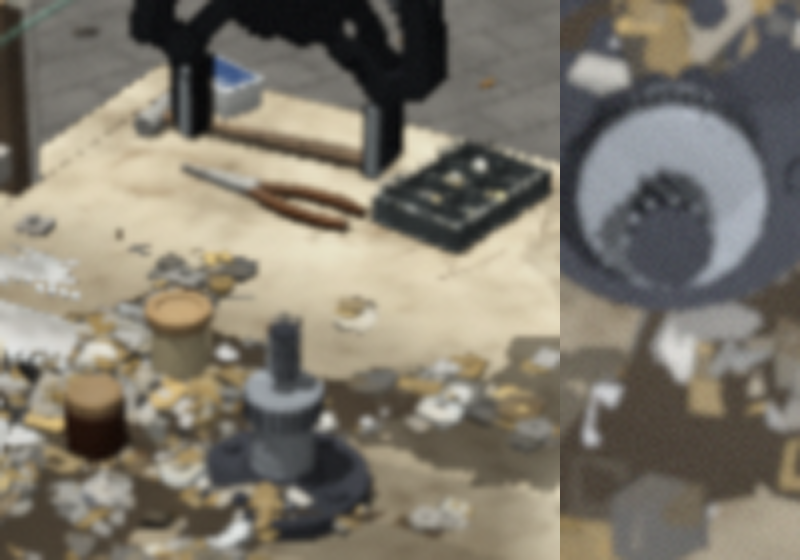

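The burr stands home: its top is at side (281.5,140.5) against a predicted row of 141. The open tips are at side rows 94–104 and the palm is near row 70. So the whole gripper sits about 22 mm farther back than reported, and palm clearance relative to the pads is nominal. Next I'll lower over the nut to TCP z ≈ 0.018 and check forces.

```bash
python3 jog.py '[[[0,0,0],[0,0,0.04],1],[[0,0,0],[0,0,0.08],1],[[0,0,0],[0,0,0.1],1],[[0,0,0],[0,0,0.108],1],[[0,0,0],[0,0,0.114],1],[[0,0,0],[0,0,0.12],1],[[0,0,0],[0,0,0.126],1],[[0,0,0],[0,0,0.126],1]]'
python3 - <<'E'
from h import *
o=monitor.get_obs(); print(o["ft_force"],o["torque"],o["joint_pos"])
E
```

```text
clock: 17.32
position: [0.6086, -0.0722, 0.0272]
ee_rot: [0.685, 0.729, -0.0, -0.0]
ft_force: [-0.2, 0.1, -0.0]
grip_width: 0.998
grasp_force: 0.0
[-0.1915  0.1031 -0.0286] [-0.0028 -0.0434  0.0323] [ 0.5764  0.5623 -0.6912  1.6502  0.397   1.0743 -0.1686]
```

```bash
python3 jog.py '[[[0,0,0],[0,0,0.003],1],[[0,0,0],[0,0,0.006],1],[[0,0,0],[0,0,0.009],1],[[0,0,0],[0,0,0.009],1]]' && python3 jog.py '[[[0,0,0],[0,0,0],0.3],[[0,0,0],[0,0,0],0.3],[[0,0,0],[0,0,0],0.3],[[0,0,0],[0,0,0],0.3],[[0,0,0],[0,0,0],0.3],[[0,0,0],[0,0,0],0.3],[[0,0,0],[0,0,0],0.3]]' 50
python3 - <<'E'
from h import *
o=monitor.get_obs(); print(o["ft_force"],o["torque"],o["joint_pos"])
E
```

```text
clock: 17.82
position: [0.6086, -0.0722, 0.0181]
ee_rot: [0.684, 0.729, -0.0, -0.0]
ft_force: [-0.2, -0.1, -1.3]
grip_width: 0.998
grasp_force: 0.0
clock: 18.7
position: [0.6081, -0.0723, 0.019]
ee_rot: [0.684, 0.729, -0.001, -0.0]
ft_force: [-5.9, -0.5, 8.3]
grip_width: 0.449
grasp_force: 49.8
[-5.9441 -0.526   8.2614] [-0.0538  1.52    0.1191] [ 0.5728  0.5719 -0.6867  1.6559  0.4045  1.062  -0.1738]
```

Careful with the scale: turns go in shares of pi/2 rad. That gives: 0.1 rad / 1.5708 = 0.0637.

```bash
cat > r.py <<'E'
from h import *
o=monitor.get_obs(); x,y,z,w=o["ee_rot"]; a=2*np.arctan2(y,x)
print("t %.2f ang %.4f tz %.3f f %s w %.3f j7 %.3f tau7 %.3f"%(o["clock"],a,o["torque"][2],o["ft_force"].round(1),o["grip_width"],o["joint_pos"][6],o["tau"][6]))
E
python3 r.py
python3 jog.py '[[[0,0,0.0318],[0,0,0],0.3],[[0,0,0.0637],[0,0,0],0.3],[[0,0,0.0637],[0,0,0],0.3]]' 60 >/dev/null; python3 r.py
python3 jog.py '[[[0,0,0.0318],[0,0,0],0.3],[[0,0,0.0637],[0,0,0],0.3],[[0,0,0.0637],[0,0,0],0.3]]'>/dev/null; python3 r.py
python3 jog.py '[[[0,0,0.0318],[0,0,0],0.3],[[0,0,0.0637],[0,0,0],0.3],[[0,0,0.0637],[0,0,0],0.3]]'>/dev/null; python3 r.py
python3 jog.py '[[[0,0,0.0318],[0,0,0],0.3],[[0,0,0.0637],[0,0,0],0.3],[[0,0,0.0637],[0,0,0],0.3]]'>/dev/null; python3 r.py
```

```text
t 18.70 ang 1.6339 tz 0.119 f [-5.9 -0.5  8.3] w 0.449 j7 -0.174 tau7 -0.137
t 19.07 ang 1.5330 tz -0.188 f [-6.7 -0.1  9.5] w 0.447 j7 -0.266 tau7 -0.238
t 19.45 ang 1.4329 tz -0.056 f [-7.8 -0.  10.6] w 0.447 j7 -0.358 tau7 -0.238
t 19.82 ang 1.3330 tz -0.137 f [-8.1 -0.9 10.4] w 0.448 j7 -0.449 tau7 -0.239
t 20.20 ang 1.2330 tz -0.166 f [-8.6 -0.8 10.6] w 0.445 j7 -0.541 tau7 -0.239
```

In the tool's units: 0.05 rad / 1.5708 = 0.0318.

```bash
cat > r.py <<'E'
from h import *
Z=[];U=[]
for i in range(5):
    o=monitor.get_obs(); Z.append(o["torque"][2]);U.append(o["tau"][6]); i<4 and viewer.camera("wrist")
x,y,z,w=o["ee_rot"]; a=2*np.arctan2(y,x)
print("t %.2f ang %.4f tz %.3f±%.3f f %s w %.3f j7 %.3f tau7 %.3f"%(o["clock"],a,np.mean(Z),np.std(Z),o["ft_force"].round(1),o["grip_width"],o["joint_pos"][6],np.mean(U)))
E
python3 r.py
python3 jog.py '[[[0,0,0.0318],[0,0,0],0.3],[[0,0,0.0637],[0,0,0],0.3],[[0,0,0.0637],[0,0,0],0.3]]'>/dev/null; python3 r.py
python3 jog.py '[[[0,0,0.0318],[0,0,0],0.3],[[0,0,0.0637],[0,0,0],0.3],[[0,0,0.0637],[0,0,0],0.3]]'>/dev/null; python3 r.py
```

```text
t 20.40 ang 1.2335 tz -0.160±0.008 f [-8.6 -0.5 10.8] w 0.440 j7 -0.540 tau7 0.037
t 20.98 ang 1.1335 tz -0.137±0.013 f [-9.1  0.6 11.4] w 0.447 j7 -0.632 tau7 0.037
t 21.55 ang 1.0336 tz -0.138±0.019 f [-9.4  0.8 12.5] w 0.443 j7 -0.724 tau7 0.037
```

In the tool's units: 0.1 rad / 1.5708 = 0.0637.

```bash

python3 jog.py '[[[0,0,0.0318],[0,0,0],0.3],[[0,0,0.0637],[0,0,0],0.3],[[0,0,0.0637],[0,0,0],0.3]]'>/dev/null; python3 r.py
python3 jog.py '[[[0,0,0.0318],[0,0,0],0.3],[[0,0,0.0637],[0,0,0],0.3],[[0,0,0.0637],[0,0,0],0.3]]'>/dev/null; python3 r.py
```

```text
t 22.12 ang 0.9336 tz -0.125±0.033 f [-11.6   1.1  12. ] w 0.447 j7 -0.816 tau7 0.020
t 22.70 ang 0.8339 tz -0.014±0.032 f [-11.2   0.1  13.5] w 0.445 j7 -0.907 tau7 -0.086
```

In the tool's units: 0.06 rad / 1.5708 = 0.0382.

```bash

python3 jog.py '[[[0,0,0.0191],[0,0,0],0.3],[[0,0,0.0382],[0,0,0],0.3],[[0,0,0.0382],[0,0,0],0.3]]'>/dev/null; python3 r.py; python3 r.py
```

```text
t 23.27 ang 0.7741 tz 0.184±0.032 f [-10.8   1.5  13.5] w 0.447 j7 -0.963 tau7 -0.223
t 23.48 ang 0.7742 tz 0.165±0.021 f [-11.7   0.9  13.6] w 0.447 j7 -0.962 tau7 -0.160
```

Rise over the free steps is about 0.2–0.25 N m, by the contact angle (touch at about 0.94, now 0.774) and tau7. It's nipped up, so I'll let go and rise straight up.

```bash
python3 jog.py '[[[0,0,0],[0,0,0],0.6],[[0,0,0],[0,0,0],0.8],[[0,0,0],[0,0,0],1],[[0,0,0],[0,0,0],1],[[0,0,0],[0,0,0],1],[[0,0,0],[0,0,0],1]]' && python3 r.py && python3 jog.py '[[[0,0,0],[0,0,-0.02],1],[[0,0,0],[0,0,-0.05],1],[[0,0,0],[0,0,-0.09],1],[[0,0,0],[0,0,-0.13],1],[[0,0,0],[0,0,-0.16],1],[[0,0,0],[0,0,-0.18],1],[[0,0,0],[0,0,-0.18],1],[[0,0,0],[0,0,-0.18],1]]'
python3 - <<'E'
from h import *
s=viewer.camera("side"); cv2.imwrite("pics/s9.png",s); a=cv2.imread("pics/s8.png"); b=cv2.imread("pics/side0.png")
d=lambda p,q,x,y,w,h: round(float(cv2.absdiff(p,q)[y:y+h,x:x+w].mean()),2)
print("collet+burr vs s8",d(s,a,262,132,40,60),"ball/cone/rack vs start",d(s,b,200,218,40,65),"loupe",d(s,b,342,200,24,26),"noise ref",d(s,b,380,140,20,30))
g=cv2.cvtColor(s,6); ga=cv2.cvtColor(a,6); t=ga[136:158,274:290]; r=cv2.matchTemplate(g[126:168,264:300],t,5); print(cv2.minMaxLoc(r))
E
```

```text
clock: 24.22
position: [0.6088, -0.0722, 0.0184]
ee_rot: [0.926, 0.377, -0.0, 0.0]
ft_force: [0.9, -0.1, -0.5]
grip_width: 1.0
grasp_force: 0.0
t 24.43 ang 0.7738 tz 0.013±0.034 f [0.1 0.7 0.2] w 1.001 j7 -0.963 tau7 -0.000
clock: 25.42
position: [0.6084, -0.0722, 0.198]
ee_rot: [0.926, 0.377, -0.0, -0.0]
ft_force: [-0.2, -0.4, -0.5]
grip_width: 1.006
grasp_force: 0.0
collet+burr vs s8 2.4 ball/cone/rack vs start 2.11 loupe 15.44 noise ref 26.63
(-0.4121914505958557, 0.9864820837974548, (4, 19), (10, 10))
```

```bash
python3 - <<'E'
from h import *
t=viewer.camera("top"); s=cv2.imread("pics/s9.png")
for n,i,j,(x,y,w,h) in(("side",cv2.imread("pics/side0.png"),s,(342,200,24,26)),("top",cv2.imread("pics/top0.png"),t,(335,243,23,22))):
    for k in(i,j):
        g=cv2.cvtColor(k,6)[y-12:y+h+12,x-12:x+w+12]; cs=cv2.findContours(cv2.inRange(g,0,50),0,1)[0]; print(n,[(cv2.boundingRect(c),cv2.contourArea(c)) for c in cs if cv2.contourArea(c)>40])
    g0=cv2.cvtColor(i,6)[y:y+h,x:x+w]; print(cv2.minMaxLoc(cv2.matchTemplate(cv2.cvtColor(j,6)[y-12:y+h+12,x-12:x+w+12],g0,5))[1::2])
E
```

```text
side [((15, 18, 15, 18), 178.0)]
side [((15, 18, 16, 18), 189.5)]
(0.9870112538337708, (12, 12))
top []
top []
(0.9787253737449646, (12, 12))
```

The loupe hasn't moved (template match at zero shift, so the difference was only shadow). The burr and the rack are as they should be.

```bash
python3 -c "
from workcell import manip, viewer, monitor
print(manip.hand_in())"
```

```text
the job is handed in; nothing more can be done
None
```

The cylinder burr is fully home in the collet and released, and the nut is nipped up about 0.2–0.25 N m over the free drag by contact angle (the noisier wrist torque alone read nearer 0.3), with the other burrs and the loupe where they were; a first grip slipped off the burr in the rack with no harm seen, and the job was handed in at about 25.5 s.

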